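Pick the stepped shaft from the parts tote and caliper its length

ROBOT

A 6-joint arm with a two-finger parallel gripper is mounted at the origin on the work surface. World frame = base frame: x ahead of the robot, y to its left, z up, the work surface at z = 0. Lengths are in mm, angles in rad, forces in N, time in s.
With the tool pointing down it reaches from about 350 to 875 mm from the base axis. Payload 4.2 kg.
Tool frame: the origin (TCP) lies at the very end of the fingers, on their centre line; the grasp point (between the pads) lies 19 mm behind it (arm.pinch_z is the distance from the TCP to the grasp point, in mm); x points along the fingers, y is the direction in which the jaws open and shut, and the axes are right-handed (so a half turn about x gives the same grasp; the last joint's range is limited). The gripper opens to 85 mm and grips with 20 to 120 N. Pads are 22 mm wide; open, the fingers measure 114 mm over their backs; the gripper's body (76 mm by 85 mm) begins 54 mm behind the grasp point. The pads swing forward as they close: fully open they stand 13 mm farther back than shut.
Start: joints at [1.376, 0.385, 0.008, 0, -1.194, -0.259], TCP at [273.956, 561.736, 231.312] pointing down, gripper open.
Joint ranges: [-3.14, 3.14], [-1.21, 2.06], [-1.07, 1.41], [-3.16, 2.05], [-2.99, -0.16], [-3.1, 3.1]. Speed limits (rad/s): [2.79, 2.79, 3.14, 3.14, 3.14, 3.14].

INTERFACE

Orientations are given as a unit quaternion [x, y, z, w].
In Python, from bench import arm gives the robot as it stands.
- The arm moves only by the tool drive_tool, never from a script. Its argument "motion" is a list of rows, each a list of 4 numbers: the shift along the tool's x, y, z in mm, then the turn about the tool's x in degrees. In form: [[dx, dy, dz, spin], ...]. A call has 1 to 10 rows; each row shifts and turns the commanded pose from where the row before left it, along the tool's axes as they then stand; what a row does not reach is not made up. A row lasts 1/12 s, in which the tool goes at most 41.7 mm and 7.16 degrees, less where a joint would pass 70% of its speed; a pose out of reach is approached as far as the arm can. A call with a gripper value outside its range is refused whole. "grip" is the finger opening in mm, from 0 to 85.4, set as the call begins (left out, the last holds). The fingers move at their own pace and stop on an object; the grip force is fixed at half the most. Time passes only in rows, so rows that do not move let the fingers close. It gives the time, the measured TCP pose, the force and the opening at its end, in the units of the state.
- arm.read_state(): the state, without advancing time (a new reading comes with each control period).
- arm.get_image(name): name is "scene" or "top" or "wrist"; returns the picture (384x512x3 uint8, red, green, blue); there is no depth.
- arm.calibration(name): a dict with "K" (3x3 intrinsics, pixels), "eye" and "attitude" of the camera in the world; the wrist camera has in their place "T_tool_cam" (4x4, takes a point from camera to tool coordinates, whose origin is the TCP and whose axes are the tool frame's). Camera axes: x right, y up, looking along -z (the intrinsics and any distortion apply to the point x, -y, -z); pixel columns grow to the right and rows downward; lengths in mm; the calibration is good to about 2 mm. The wrist camera is an equidistant fisheye: a pixel r from the principal point sees the ray r / f radians off the axis. A picture is of the moment at which its call begins: read the wrist's pose just before it. calibration takes no time and is no camera call.
- arm.job_done(): hands the job in, once; it reports no verdict.
The state is a dict: "clock": time; "joints": joint angles; "joint_vel": joint speeds; "joint_efforts": joint torques, N m; "position": TCP position; "ee_rot": TCP orientation; "contact_force": force on the tool from outside, world axes, zero at the start; "wrist_torque": the same for the moment, N m; "gripper_width": finger opening in mm.
Only numpy, scipy, OpenCV 4.12 (cv2) and the standard library are available. Lean on these libraries where they do the work, as an engineer would, in place of code of your own. Each camera call takes 0.05 s, during which the arm holds its last target. There are 200 camera calls.

TASK

From the parts tote, reach under the carrying bar and pick out the steel shaft that has a thin spigot on one end only, leaving the other parts in the tote. Lay it lengthwise in the V-cradle of the bench caliper, between the jaws, and let go of it; then gently slide the moving jaw up until the shaft is nipped between both jaws, and leave it there. Leave the beaker, cup and check weight where they are.

Things in the scene. Friction and masses are not known exactly. Their poses are not given: they have to be found in the camera images.
- stepped_shaft: THE PART TO MEASURE: turned steel shaft lying down: round body 28 mm diameter, 50 mm long, with a thinner spigot (14 mm diameter, 20 mm long) on ONE end only; 70 mm overall, about 0.26 kg. Origin on the axis at the middle of the thick body, 14 mm above the tote floor at the start; x along the axis to the spigot (spigot tip at x=+45 mm, plain end at x=-25 mm).
- plain_shaft: another steel shaft lying in the tote, 28 mm diameter over its whole 70 mm, no spigot. Origin at its centre, x along its axis. Stays in the tote.
- double_shaft: another steel shaft lying in the tote, 28 mm diameter and 34 mm long body with a 14 mm spigot 18 mm long on BOTH ends (70 mm overall). Origin at its centre, x along its axis. Stays in the tote.
- tote: black open tote (carrying tray) standing on the bench, 200 mm (x) by 400 mm (y), walls 45 mm high and 5 mm thick, floor 5 mm thick, fixed. At the middle of each short end (y=+-198 mm) an upright, 30 mm wide (x), rises to carry the carrying bar. The shafts lie across under the bar, about 80 mm apart. Origin: centre of the underside, z up.
- tote_bar (a point): middle of the tote's round carrying bar, 16 mm in diameter, running along the tote's y over its whole length, its axis 168 mm above the bench, straight above the tote's long centre line. A gripper coming straight down on a shaft would strike it; lean the tool to pass beside it.
- hex_plug: steel hexagonal plug, 34 mm across flats, 30 mm high, at one end of the tote. Origin under its centre. Stays in the tote.
- flange_ring: flat steel ring, 48 mm outer diameter, 12 mm high, at one end of the tote. Origin under its centre. Stays in the tote.
- bush: brass bush, 40 mm outer diameter, 22 mm high, in the tote. Origin under its centre. Stays in the tote.
- key_block: steel block 40 x 22 x 18 mm in the tote. Origin under its centre. Stays in the tote.
- pin_a: aluminium bar 16 x 60 x 12 mm along the far wall of the tote. Origin under its centre. Stays in the tote.
- pin_b: steel bar 14 x 70 x 12 mm along the near wall of the tote. Origin under its centre. Stays in the tote.
- disc_cap: aluminium disc, 32 mm diameter, 12 mm high, by the far wall of the tote. Origin under its centre. Stays in the tote.
- caliper: bench caliper, fixed: base 220 (x, -115 to 105) x 80 (y) x 20 mm. Along x: fixed jaw at the -x end (14 mm thick, 50 wide, top 54 mm above the bench); V-cradle, 20 mm wide, 130 mm long, from 10 mm past the fixed jaw's face, upper edges 30 mm above the bench; then the sliding jaw. A 28 mm shaft in the V has its axis 40 mm above the bench. Origin: centre of underside; x to sliding jaw.
- anvil (a point): point on the face of the fixed jaw, on the axis of a 28 mm shaft lying in the V-cradle (40 mm above the bench). Axes as the caliper: x points from the face along the cradle to the sliding jaw.
- jaw (a joint): opening of the caliper in m: the distance between the faces of the fixed and the sliding jaw. Grows as it opens; 0 to 0.15. The slide has about 2 N of friction and stays where it is left.
- jaw_grip (a point): point to pinch the sliding jaw's upright black thumb grip: 20 mm long (x), 14 mm wide (y), from 55 to 91 mm above the bench; the point is in its middle, 78 mm above the bench, 12 mm behind the jaw's face. Axes as the caliper. The carriage below is 58 mm wide (y), 30 mm long (x), up to 55 mm above the bench.
- beaker: empty glass beaker, 70 mm diameter, 95 mm high, on the bench beyond the work. Origin under its centre.
- mud_cup: black cup, 70 mm diameter, 70 mm high, on the bench beyond the work. Origin under its centre.
- weight: steel check weight, 40 mm diameter, 50 mm high with its knob, on the bench beyond the work. Origin under its centre.

How it is judged (in metres and radians):
On the way, in this order (a step that is already met when the one before it is completed fails the run):
1. the stepped shaft lies in the V-cradle, let go, with the caliper jaws still open (y of stepped_shaft in the frame of anvil between -0.003 and 0.003 m and z of stepped_shaft in the frame of anvil between -0.003 and 0.003 m and x of stepped_shaft in the frame of anvil between 0.02 and 0.08 m and angle between the x axis of stepped_shaft and the x axis of caliper, either way round below 0.07 rad and contact force between the fingers and stepped_shaft below 0.1 N and value of joint jaw above 0.075 m), for 0.2 s.
2. the moving jaw presses on the shaft (over 0.5 N) with the shaft against the fixed jaw (y of stepped_shaft in the frame of anvil between -0.003 and 0.003 m and z of stepped_shaft in the frame of anvil between -0.003 and 0.003 m and x of stepped_shaft in the frame of anvil between 0.02 and 0.08 m and angle between the x axis of stepped_shaft and the x axis of caliper, either way round below 0.07 rad and contact force between jaw and stepped_shaft above 0.5 N and value of joint jaw below 0.0715 m), for 0.05 s.
At the end, for the whole second after the job is handed in: The stepped shaft lies at rest in the V-cradle, either way round (axis within 3 mm and 4 degrees of the cradle's), released, with the caliper opening at its 70 mm length (68 to 71.5 mm), so both jaws touch it; all the other parts are in the tote (y of stepped_shaft in the frame of anvil between -0.003 and 0.003 m and z of stepped_shaft in the frame of anvil between -0.003 and 0.003 m and x of stepped_shaft in the frame of anvil between 0.02 and 0.08 m and angle between the x axis of stepped_shaft and the x axis of caliper, either way round below 0.07 rad and value of joint jaw between 0.068 and 0.0715 m and linear speed of stepped_shaft below 0.01 m/s and contact force between the fingers and stepped_shaft below 0.1 N and x of plain_shaft in the frame of tote between -0.1 and 0.1 m and y of plain_shaft in the frame of tote between -0.2 and 0.2 m and z of each of plain_shaft, double_shaft, hex_plug, flange_ring, bush, key_block, pin_a, pin_b, disc_cap in the frame of tote below 0.045 m and x of double_shaft in the frame of tote between -0.1 and 0.1 m and y of double_shaft in the frame of tote between -0.2 and 0.2 m and x of hex_plug in the frame of tote between -0.1 and 0.1 m and y of hex_plug in the frame of tote between -0.2 and 0.2 m and x of flange_ring in the frame of tote between -0.1 and 0.1 m and y of flange_ring in the frame of tote between -0.2 and 0.2 m and x of bush in the frame of tote between -0.1 and 0.1 m and y of bush in the frame of tote between -0.2 and 0.2 m and x of key_block in the frame of tote between -0.1 and 0.1 m and y of key_block in the frame of tote between -0.2 and 0.2 m and x of pin_a in the frame of tote between -0.1 and 0.1 m and y of pin_a in the frame of tote between -0.2 and 0.2 m and x of pin_b in the frame of tote between -0.1 and 0.1 m and y of pin_b in the frame of tote between -0.2 and 0.2 m and x of disc_cap in the frame of tote between -0.1 and 0.1 m and y of disc_cap in the frame of tote between -0.2 and 0.2 m).
It fails at once if the jaw is rammed on the shaft (over 40 N) (contact force between jaw and stepped_shaft above 40 N).
It fails at once if another part is lifted out of the tote (height (world z) of any of plain_shaft, double_shaft, hex_plug, flange_ring, bush, key_block, pin_a, pin_b, disc_cap above 0.09 m).
It fails at once if the beaker, cup or check weight is moved more than 25 mm (distance of any of beaker, mud_cup, weight from where it was at the start of the episode above 0.025 m).
It also fails if it takes over 67 s, if anything falls off the work surface, if the arm or the gripper's body presses on something with over 40 N, if the wrist force passes 120 N, or if a joint passes its speed limit or range.

## Working session

There is one attempt and no reset: what is moved stays moved. The work goes in short steps, Python scripts to look and compute and a tool call to move; the robot and the scene stay as the last step left them, time stands still between calls to the robot, and variables do not carry over. Pictures are saved under pics/ and viewed, about 8 in all and at most 12, crops included, and the job is handed in when it is done.

Besides the shell and the picture viewer there is one more tool, called after ">>>" by a JSON object that holds its "api" and its "payload". drive_tool: Moves the arm, as the interface text tells. Its arguments: {"type":"object","properties":{"motion":{"type":"array"},"grip":{"type":"number"}},"required":["motion"]}

```bash
mkdir -p pics; ls; python3 - <<'E'
from bench import arm
import cv2,numpy as np
for n in("scene","top"):
    im=arm.get_image(n); cv2.imwrite(f"pics/{n}0.png",im[...,::-1])
    c=arm.calibration(n); print(n,c)
print(arm.calibration("wrist"))
print(arm.read_state(),arm.pinch_z)
E
```

```text
pics
scene {'K': array([[398.97343591,   0.        , 254.84556605],
       [  0.        , 398.97343591, 194.99462014],
       [  0.        ,   0.        ,   1.        ]]), 'eye': array([1221.51885523,  431.62257566,  847.94425068]), 'attitude': array([0.16774556, 0.33910571, 0.82124503, 0.42711281])}
top {'K': array([[355.64634132,   0.        , 253.43026105],
       [  0.        , 355.64634132, 190.97534951],
       [  0.        ,   0.        ,   1.        ]]), 'eye': array([ 543.87538242,   -2.36803328, 1137.94725217]), 'attitude': array([ 0.02459893, -0.03012317, -0.69725453,  0.71576785])}
{'K': array([[297.31863964,   0.        , 257.07414277],
       [  0.        , 297.31863964, 188.45147994],
       [  0.        ,   0.        ,   1.        ]]), 'T_tool_cam': array([[ 3.97863429e-04,  2.60114882e-01, -9.65577594e-01,
        -1.42192235e+02],
       [ 9.99999482e-01, -1.00808316e-03,  1.40481503e-04,
         3.99468225e-01],
       [-9.36841179e-04, -9.65577150e-01, -2.60115148e-01,
        -6.57601771e+01],
       [ 0.00000000e+00,  0.00000000e+00,  0.00000000e+00,
         1.00000000e+00]])}
{'clock': 0.1, 'joints': array([ 1.37562378e+00,  3.85508994e-01,  6.75199630e-03, -4.42403488e-04,
       -1.19402384e+00, -2.58622325e-01]), 'joint_vel': array([ 0.0003484 , -0.00176919,  0.00264685,  0.00132802,  0.00049562,
        0.00065139]), 'joint_efforts': array([-4.74136596e-04, -3.93318665e+01,  1.88928562e+01,  4.19795707e+00,
       -2.60819812e-03,  5.46583877e-06]), 'position': array([273.72647572, 561.27875532, 230.30807187]), 'ee_rot': array([-0.68884655,  0.15982963,  0.68909267,  0.15841785]), 'contact_force': array([ 0.42374267, -0.53502309, -0.38297681]), 'wrist_torque': array([ 0.03069047, -0.01571244,  0.00836976]), 'gripper_width': 84.96030743325684} 18.700000000000003
```

View pics/scene0.png

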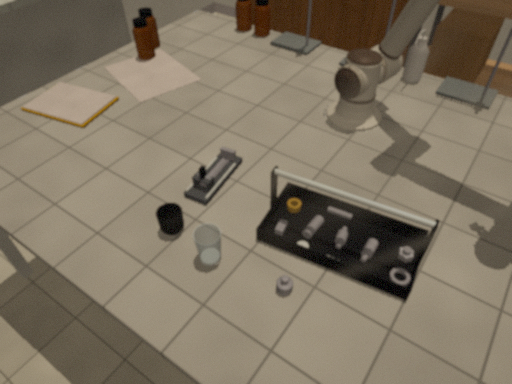

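View pics/top0.png

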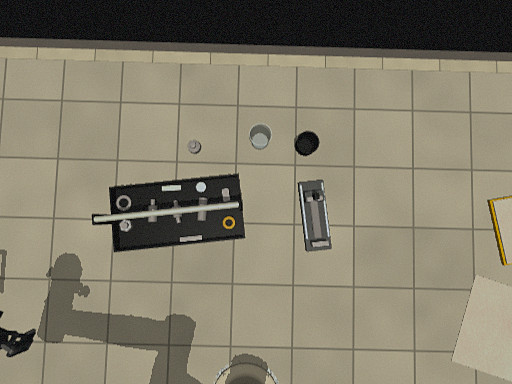

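The scene view shows the tote with three shafts at about (314,226), (342,236) and (369,248). The caliper is at (215,175). In the top view the tote is at (177,212) and the caliper at (315,215), with the thumb grip at its upper end. I'll enlarge both to tell the shafts apart.

```bash
cat > h.py <<'E'
from bench import arm
import cv2,numpy as np
from scipy.spatial.transform import Rotation as R
def ray(n,u,v):
    c=arm.calibration(n);K=c["K"]
    a=R.from_quat(c["attitude"]).as_matrix()
    return c["eye"],a@np.array([(u-K[0,2])/K[0,0],-(v-K[1,2])/K[1,1],-1.])
def onz(n,u,v,z):
    e,d=ray(n,u,v); return e+d*(z-e[2])/d[2]
def wray(u,v,s):
    c=arm.calibration("wrist");K=c["K"];T=c["T_tool_cam"]
    x,y=u-K[0,2],v-K[1,2];r=np.hypot(x,y);t=r/K[0,0]
    d=np.array([np.sin(t)*x/r,-np.sin(t)*y/r,-np.cos(t)])
    M=R.from_quat(s["ee_rot"]).as_matrix()
    return M@T[:3,3]+s["position"],M@T[:3,:3]@d
def wonz(u,v,z,s):
    e,d=wray(u,v,s); return e+d*(z-e[2])/d[2]
def wpix(p,s):
    c=arm.calibration("wrist");K=c["K"];T=c["T_tool_cam"]
    M=R.from_quat(s["ee_rot"]).as_matrix()
    q=T[:3,:3].T@(M.T@(np.array(p)-s["position"])-T[:3,3])
    t=np.arctan2(np.hypot(q[0],q[1]),-q[2]);h=np.hypot(q[0],q[1])
    return K[0,2]+K[0,0]*t*q[0]/h,K[1,2]-K[0,0]*t*q[1]/h
E
python3 - <<'E'
from h import *
a=cv2.imread("pics/scene0.png")[150:300,170:450]; b=cv2.imread("pics/top0.png")[165:260,85:340]
a=cv2.resize(a,(560,300),interpolation=3);b=cv2.resize(b,(765,285),interpolation=3)
o=np.zeros((590,770,3),np.uint8);o[:300,:560]=a;o[300:585,:765]=b;cv2.imwrite("pics/crop.png",o)
for p in [(110,188),(238,175),(244,236),(115,250)]:print(onz("top",*p,45).round())
for p in [(298,182),(323,180),(331,248),(306,250)]:print(onz("top",*p,20).round())
print("shafts",[onz("top",*p,19).round() for p in [(153,210),(177,210),(202,208)]], onz("top",315,196,91).round())
print("scene",[onz("scene",*p,19).round() for p in [(314,226),(342,236),(369,248)]])
E
```

```text
[626. 431.  45.]
[677.  39.  45.]
[490.  15.  45.]
[438. 405.  45.]
[ 663. -150.   20.]
[ 671. -229.   20.]
[ 459. -257.   20.]
[ 451. -179.   20.]
shafts [array([563., 303.,  19.]), array([565., 228.,  19.]), array([573., 150.,  19.])] [ 615. -192.   91.]
scene [array([570., 150.,  19.]), array([558., 228.,  19.]), array([554., 302.,  19.])]
```

View pics/crop.png

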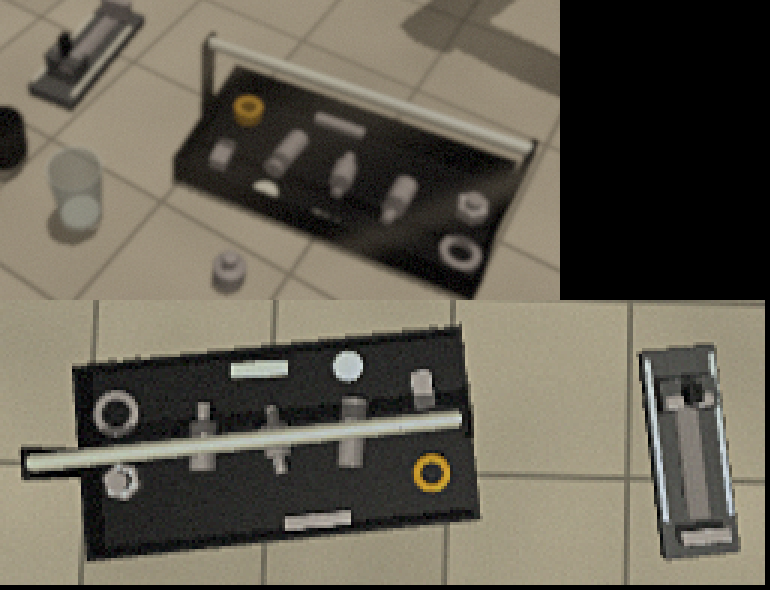

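The stepped shaft is the leftmost one in the top view: its spigot faces +x, with the tip near (153,199) and the plain end near (153,222). The interface only allows shifts and a spin, so the tool can't lean. My plan is to stay beyond the bar, grip the spigot, drag the shaft along the tote floor towards +x out from under the bar, and then regrip its body.

```bash
python3 - <<'E'
from h import *
print(onz("top",153,199.3,19).round(1),onz("top",152.7,221.7,19).round(1))
print("bar top view ends",onz("top",85+25/3,165+163/3,172).round(1),onz("top",85+462/3,165+119/3,172).round(1))
print("bar scene ends",onz("scene",170+210/2,150+40/2,172).round(1),onz("scene",170+534/2,150+146/2,172).round(1))
s=arm.read_state();M=R.from_quat(s["ee_rot"]).as_matrix();print(M.round(3))
E
```

```text
[596.2 304.8  19. ] [526.1 302.4  19. ]
bar top view ends [530.8 420.7 172. ] [580.6  29.3 172. ]
bar scene ends [585.2  30.6 172. ] [529.  420.2 172. ]
[[-0.001 -0.439 -0.899]
 [-0.002 -0.899  0.439]
 [-1.     0.002 -0.   ]]
```

>>> {"api": "drive_tool", "payload": {"motion": [[0,0,0,-6.2],[0,0,0,-6.2],[0,0,0,-6.2],[0,0,0,-6.2],[0,0,0,-6.2],[0,0,0,0]]}}

```text
clock: 0.6
position: [273.9, 561.4, 230.7]
ee_rot: [-0.706, -0.031, 0.707, -0.032]
contact_force: [-0.2, -0.3, 0.1]
gripper_width: 85.6
```

>>> {"api": "drive_tool", "payload": {"motion": [[0,26,-31,0],[0,26,-31,0],[0,26,-31,0],[0,26,-31,0],[0,26,-31,0],[0,26,-31,0],[0,26,-31,0],[0,26,-31,0],[0,26,-31,0],[0,26,-31,0]]}}

```text
clock: 1.43
position: [606.7, 328.3, 231.0]
ee_rot: [-0.706, -0.03, 0.707, -0.03]
contact_force: [0.5, 1.0, 0.1]
gripper_width: 85.4
```

>>> {"api": "drive_tool", "payload": {"motion": [[0,16,-16,0],[0,14,-15,0],[0,0,0,0],[0,0,0,0],[0,0,0,0]]}}

```text
clock: 1.85
position: [638.5, 302.7, 230.8]
ee_rot: [-0.706, -0.03, 0.707, -0.03]
contact_force: [-0.4, 0.7, 0.1]
gripper_width: 85.4
```

```bash
python3 - <<'E'
from h import *
s=arm.read_state();im=arm.get_image("wrist");cv2.imwrite("pics/w1.png",im[...,::-1])
import json;json.dump({k:list(map(float,s[k])) for k in("position","ee_rot")},open("w1.json","w"))
print(s["position"],s["joints"],R.from_quat(s["ee_rot"]).as_matrix().round(3),s["gripper_width"])
for p in[(596,304.8,19),(526,302,19)]:print(wpix(p,s))
E
```

```text
[638.50233146 302.66360291 230.8263362 ] [ 6.70623367e-01  5.27363614e-01  2.38466480e-01 -3.64945074e-04
 -1.28280900e+00  9.86050416e-01] [[-0.001  0.086 -0.996]
 [-0.    -0.996 -0.086]
 [-1.     0.     0.001]] 85.4293884227393
(np.float64(252.15760226403324), np.float64(197.93080274892387))
(np.float64(249.97870968498697), np.float64(248.4110499226336))
```

View pics/w1.png

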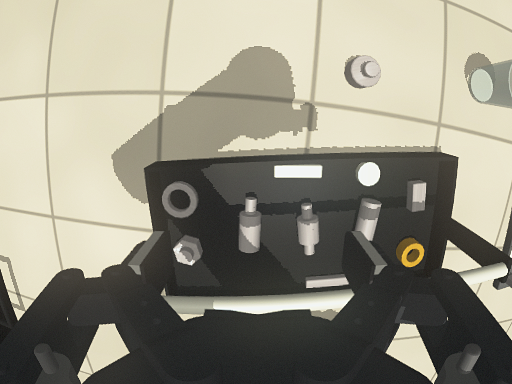

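The wrist view confirms the stepped shaft: tip (251,194), shoulder (250,211), plain end near (249,251). The lane beyond it up to the far wall is clear.

```bash
python3 - <<'E'
from h import *
import json;s={k:np.array(v) for k,v in json.load(open("w1.json")).items()}
g=cv2.imread("pics/w1.png",0)
for v in range(190,256,4):
    r=g[v,225:275].astype(float);m=np.where(r>75)[0]
    if len(m): a,b=225+m[0],225+m[-1]; print(v,a,b,wonz((a+b)/2,v,22,s)[:2].round(1))
# far wall top edge, bar
print("wall in",wonz(250,157,45,s).round(1))
E
```

```text
190 225 274 [606.7 308.9]
194 227 274 [601.8 307.3]
198 233 274 [597.  303.2]
202 233 274 [591.8 302.7]
206 245 255 [586.2 306.6]
210 244 255 [580.9 306.8]
214 240 274 [576.4 297. ]
218 240 260 [570.3 305.4]
222 240 260 [564.9 304.9]
226 239 260 [559.3 305.1]
230 239 260 [553.8 304.7]
234 239 260 [548.2 304.3]
238 239 259 [542.5 304.5]
242 239 259 [536.7 304. ]
246 239 259 [530.9 303.6]
250 240 258 [525.  303.1]
wall in [651.2 311.4  45. ]
```

>>> {"api": "drive_tool", "payload": {"motion": [[0,-3.6,20,1.5],[0,-3.6,19.5,0],[0,0,0,0],[30,0,0,0],[30,0,0,0],[30,0,0,0],[15,0,0,0],[0,0,0,0],[0,0,0,0],[0,0,0,0]], "grip": 40}}

```text
clock: 2.73
position: [599.9, 307.9, 128.3]
ee_rot: [0.708, 0.022, -0.706, 0.021]
contact_force: [-0.2, 0.0, -0.0]
gripper_width: 39.7
```

```bash
python3 - <<'E'
from h import *
s=arm.read_state();im=arm.get_image("wrist");cv2.imwrite("pics/w2.png",im[...,::-1])
print(s["position"],s["contact_force"],R.from_quat(s["ee_rot"]).as_matrix().round(3),s["gripper_width"])
g=cv2.cvtColor(im,7)
for v in range(130,250,4):
    r=g[v,225:285];m=np.where(r>110)[0]
    if len(m): a,b=225+m[0],225+m[-1]; print(v,a,b,wonz((a+b)/2,v,22,s)[:2].round(1))
E
```

```text
[599.86423836 307.94076807 128.27948715] [-0.21897451  0.040743   -0.01358101] [[ 0.003  0.062 -0.998]
 [ 0.002 -0.998 -0.062]
 [-1.    -0.001 -0.003]] 39.69299364002961
130 225 284 [649. 313.]
134 225 226 [644.3 337. ]
194 251 265 [594.  306.5]
198 251 265 [590.3 306.3]
202 251 265 [586.7 306.1]
206 251 265 [583.  305.8]
210 251 262 [579.2 306.9]
214 255 259 [575.5 306.3]
218 246 270 [571.7 305.1]
222 246 269 [567.9 305.3]
226 245 271 [564.  304.6]
230 243 271 [560.1 305.3]
234 243 271 [556.1 305. ]
238 243 271 [552.1 304.8]
242 243 270 [548. 305.]
246 243 270 [543.9 304.7]
```

View pics/w2.png

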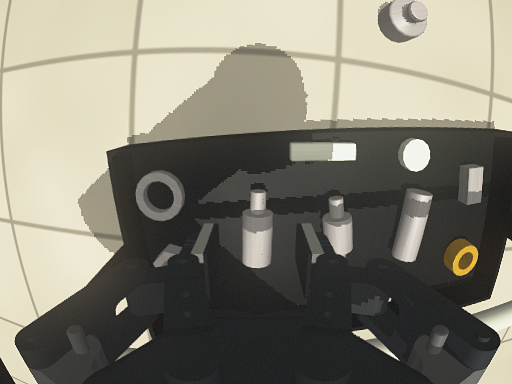

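>>> {"api": "drive_tool", "payload": {"motion": [[30,1.5,2.5,0],[30,0,0,0],[30,0,0,0],[15,0,0,0],[8,0,0,0],[4,0,0,0],[0,0,0,0],[0,0,0,0]]}}

```text
clock: 3.45
position: [597.7, 306.0, 11.2]
ee_rot: [0.708, 0.022, -0.706, 0.021]
contact_force: [0.2, 0.2, -0.0]
gripper_width: 39.9
```

>>> {"api": "drive_tool", "payload": {"motion": [[0,0,0,0],[0,0,0,0],[0,0,0,0],[0,0,0,0],[0,0,0,0],[0,0,0,0]], "grip": 8}}

```text
clock: 3.95
position: [597.6, 305.9, 10.6]
ee_rot: [0.708, 0.022, -0.706, 0.021]
contact_force: [1.1, 0.6, 5.4]
gripper_width: 10.5
```

```bash
python3 - <<'E'
from h import *
s=arm.read_state();im=arm.get_image("wrist");
cv2.imwrite("pics/w3.png",cv2.resize(im[100:300,150:370,::-1],None,fx=2.5,fy=2.5,interpolation=3))
print(s["position"],s["contact_force"],s["gripper_width"])
for p in[(598,306,26),(578,306,33)]:print(wpix(p,s))
E
```

```text
[597.57449436 305.88059584  10.5578507 ] [1.06386108 0.61716206 5.39437378] 10.452102515933188
(np.float64(255.8667029124272), np.float64(251.2812484156919))
(np.float64(253.26889269279266), np.float64(293.87226769375945))
```

View pics/w3.png

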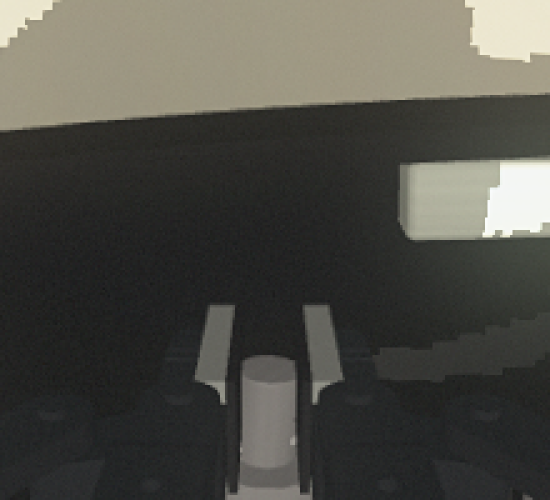

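>>> {"api": "drive_tool", "payload": {"motion": [[-0.5,0,-1,0],[0,0,-4,0],[0,0,-6,0],[0,0,-6,0],[0,0,-5,0],[0,0,-3,0],[0,0,0,0],[0,0,0,0]]}}

```text
clock: 4.67
position: [621.3, 305.6, 9.7]
ee_rot: [-0.706, -0.021, 0.708, -0.022]
contact_force: [-1.5, -0.6, 6.8]
gripper_width: 10.6
```

>>> {"api": "drive_tool", "payload": {"motion": [[0,0,0,0],[0,0,0,0],[0,0,0,0],[0,0,0,0]], "grip": 42}}

```text
clock: 5.0
position: [621.3, 306.3, 8.9]
ee_rot: [-0.706, -0.021, 0.707, -0.022]
contact_force: [-0.1, -0.3, 0.3]
gripper_width: 42.1
```

```bash
python3 - <<'E'
from h import *
s=arm.read_state();im=arm.get_image("wrist");
cv2.imwrite("pics/w4.png",cv2.resize(im[100:300,150:370,::-1],None,fx=2.5,fy=2.5,interpolation=3))
print(s["position"],s["contact_force"],s["gripper_width"])
g=cv2.cvtColor(im,7)
for v in range(190,330,8):
    r=g[v,225:290];m=np.where(r>100)[0]
    if len(m): a,b=225+m[0],225+m[-1]; print(v,a,b,wonz((a+b)/2,v,22,s)[:2].round(1))
E
```

```text
[621.28691283 306.25652507   8.90998799] [-0.09112753 -0.29982532  0.27025901] 42.12386472662953
254 246 271 [619.1 305. ]
262 246 270 [614.6 304.9]
270 245 270 [610.  304.9]
278 241 270 [605.2 305.6]
286 246 268 [600.3 304.5]
294 232 281 [595.1 304.5]
302 231 280 [589.8 304.7]
310 234 279 [584.2 303.8]
```

View pics/w4.png

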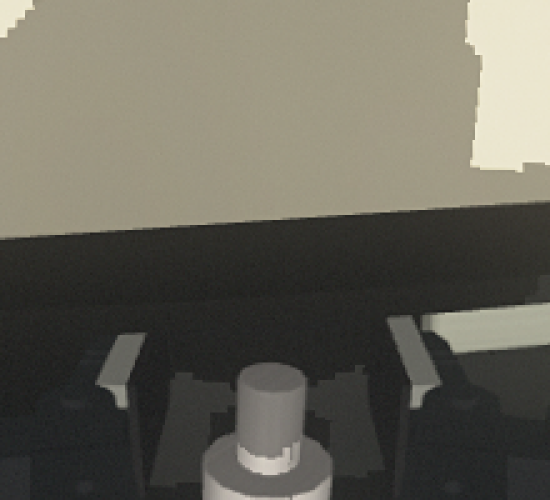

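>>> {"api": "drive_tool", "payload": {"motion": [[-1,0,10,0],[-1,0,12,0],[0,0,0,0],[0,0,0,0]]}}

```text
clock: 5.38
position: [599.5, 305.4, 11.9]
ee_rot: [0.707, 0.022, -0.707, 0.022]
contact_force: [-0.4, 0.2, 0.2]
gripper_width: 42.3
```

>>> {"api": "drive_tool", "payload": {"motion": [[0,0,0,0],[0,0,0,0],[0,0,0,0],[0,0,0,0],[0,0,0,0]], "grip": 18}}

```text
clock: 5.8
position: [600.3, 305.5, 12.2]
ee_rot: [0.707, 0.022, -0.706, 0.021]
contact_force: [0.4, 0.5, 3.7]
gripper_width: 25.3
```

>>> {"api": "drive_tool", "payload": {"motion": [[0,0,-2,0],[0,0,-4,0],[0,0,-4,0],[0,0,-3,0],[0,0,-2,0],[0,0,0,0],[0,0,0,0]]}}

```text
clock: 6.38
position: [613.9, 305.8, 12.1]
ee_rot: [-0.706, -0.021, 0.707, -0.022]
contact_force: [-2.3, -0.6, 5.1]
gripper_width: 24.9
```

>>> {"api": "drive_tool", "payload": {"motion": [[0,0,0,0],[0,0,0,0],[0,0,0,0],[0,0,8,0],[0,0,7,0],[0,0,0,0],[0,0,0,0]], "grip": 42}}

```text
clock: 6.97
position: [599.0, 305.4, 11.9]
ee_rot: [-0.707, -0.022, 0.707, -0.022]
contact_force: [-0.0, 0.0, -0.1]
gripper_width: 42.6
```

>>> {"api": "drive_tool", "payload": {"motion": [[0,0,0,0],[0,0,0,0],[0,0,0,0],[0,0,0,0],[0,0,0,0]], "grip": 18}}

```text
clock: 7.38
position: [599.9, 305.6, 12.4]
ee_rot: [0.707, 0.022, -0.706, 0.021]
contact_force: [-2.3, 0.3, 3.6]
gripper_width: 26.0
```

>>> {"api": "drive_tool", "payload": {"motion": [[-8,0,0,0],[-12,0,0,0],[-12,0,0,0],[-8,0,0,0],[0,0,0,0],[0,0,0,0]]}}

```text
clock: 7.88
position: [599.9, 305.6, 52.8]
ee_rot: [0.707, 0.022, -0.706, 0.021]
contact_force: [-0.5, 0.2, -3.0]
gripper_width: 26.0
```

```bash
python3 - <<'E'
from h import *
s=arm.read_state();im=arm.get_image("wrist");
o=np.zeros((500,800,3),np.uint8)
o[:500,:550]=cv2.resize(im[150:350,150:370,::-1],None,fx=2.5,fy=2.5,interpolation=3)
t=arm.get_image("top");cv2.imwrite("pics/t5.png",t[...,::-1])
o[:300,550:]=cv2.resize(t[170:270,110:193,::-1],(250,300),interpolation=3)
cv2.imwrite("pics/w5.png",o)
print(s["position"],s["contact_force"],s["gripper_width"])
E
```

```text
[599.87027368 305.57932457  52.78845322] [-0.54789606  0.17296463 -3.02988266] 25.978803609850186
```

View pics/w5.png

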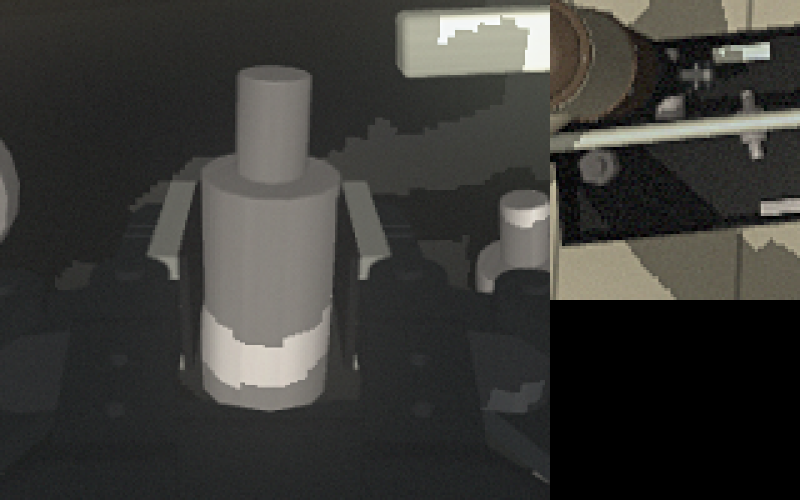

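>>> {"api": "drive_tool", "payload": {"motion": [[-12,0,0,0],[-15,0,0,0],[-5,0,-8,0],[0,0,-12,0],[-20,0,0,0],[-30,0,0,0],[-30,0,0,0],[-30,0,0,0],[-20,0,0,0],[0,0,0,0]]}}

```text
clock: 8.82
position: [622.0, 307.7, 220.9]
ee_rot: [0.71, 0.024, -0.703, 0.02]
contact_force: [0.5, 0.2, -0.9]
gripper_width: 25.9
```

>>> {"api": "drive_tool", "payload": {"motion": [[0,20,3,0],[0,30,7,-2],[0,38,9,-2],[0,38,9,0],[0,38,10,0],[0,38,10,0],[0,38,10,0],[0,38,10,0],[0,38,10,0],[0,38,10,0]]}}

```text
clock: 9.65
position: [572.1, -57.1, 212.7]
ee_rot: [-0.705, -0.046, 0.706, -0.046]
contact_force: [0.5, -0.2, -2.3]
gripper_width: 25.7
```

>>> {"api": "drive_tool", "payload": {"motion": [[0,38,10,0],[0,30,8,0],[0,18,2,0],[0,0,0,0],[0,0,0,0],[0,0,0,0],[0,0,0,0]]}}

```text
clock: 10.23
position: [564.8, -142.3, 213.3]
ee_rot: [-0.705, -0.047, 0.706, -0.046]
contact_force: [-0.2, 0.7, -1.6]
gripper_width: 25.8
```

```bash
python3 - <<'E'
from h import *
s=arm.read_state();im=arm.get_image("wrist");cv2.imwrite("pics/w6.png",im[...,::-1])
import json;json.dump({k:list(map(float,s[k])) for k in("position","ee_rot")},open("w6.json","w"))
cv2.imwrite("pics/w6v.png",cv2.resize(im[50:310,100:500,::-1],None,fx=2,fy=2,interpolation=3))
print(s["position"],s["contact_force"],s["gripper_width"],s["clock"],R.from_quat(s["ee_rot"]).as_matrix().round(3))
E
```

```text
[ 564.84411095 -142.28704795  213.30705044] [-0.23499748  0.65464551 -1.57520822] 25.8405462179907 10.2333 [[-0.001  0.132 -0.991]
 [ 0.    -0.991 -0.132]
 [-1.    -0.     0.001]]
```

View pics/w6v.png

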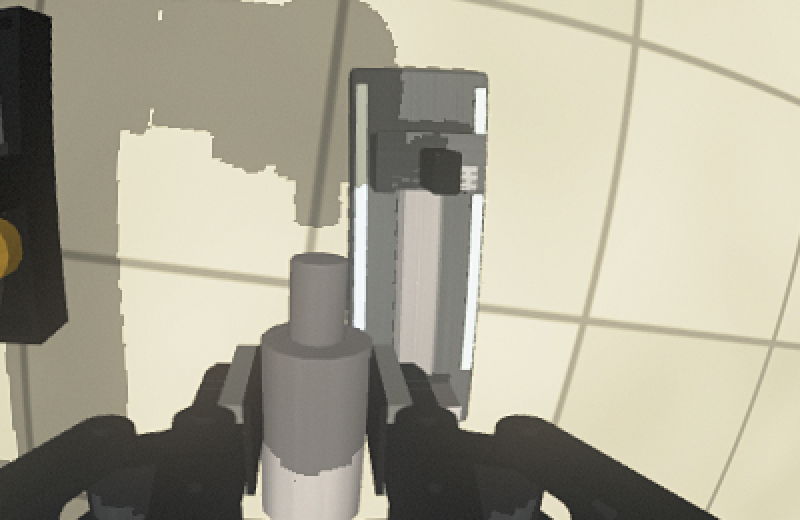

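The caliper is in view. In the crop, the cradle edges run from (399,192)-(442,195) down to (397,375)-(437,375), the thumb grip is at (440,170), and the far base corners are (352,72) and (488,74). The fixed jaw is partly hidden by the gripper.

```bash
python3 - <<'E'
from h import *
import json;s={k:np.array(v) for k,v in json.load(open("w6.json")).items()}
f=lambda a,b,z:wonz(100+a/2,50+b/2,z,s)[:2].round(1)
print("cradle L",f(399,192,30),f(397,370,30),"R",f(442,195,30),f(437,370,30))
print("rails white L",f(361,185,22),f(359,325,22),"R",f(477,195,22),f(466,368,22))
print("base far",f(352,72,20),f(488,74,20))
print("grip top corners",f(421,149,91),f(460,149,91),"front base",f(424,192,57),f(461,194,57))
print("jaw carriage far/near", f(375,132,55),f(485,132,55),f(375,190,55),"fixed jaw top face edge",f(445,378,54))
az=s["position"][2]+6.6
print("shaft z",az,"tip",f(320,256,az+7),"shoulder",f(316,326,az+14), "spig base",f(318,345,az+7))
g=cv2.imread("pics/w6.png",0)
for v in(150,165,180,195,210,225):print(v,g[v,290:330].tolist())
E
```

```text
cradle L [ 597.3 -185.5] [ 492.  -202.5] R [ 599.2 -209.9] [ 494.8 -227. ]
rails white L [ 597.3 -164.7] [ 514.8 -176.1] R [ 601.7 -232.4] [ 494.8 -247.6]
base far [ 659.8 -151. ] [ 672.2 -228.2]
grip top corners [ 624.1 -182.8] [ 627.  -200.5] front base [ 601.9 -194. ] [ 603.9 -213.5]
jaw carriage far/near [ 628.3 -164.9] [ 637.6 -221.4] [ 599.  -169.2] fixed jaw top face edge [ 500.4 -225.8]
shaft z 219.90705044310553 tip [ 600.5 -139.3] shoulder [ 586.5 -140.3] spig base [ 579.4 -141.7]
150 [130, 130, 132, 129, 128, 129, 128, 130, 86, 135, 154, 152, 175, 195, 195, 193, 192, 193, 196, 195, 195, 194, 191, 193, 197, 196, 195, 199, 197, 190, 160, 143, 127, 126, 127, 127, 127, 125, 127, 126]
165 [130, 131, 129, 129, 129, 131, 131, 105, 100, 151, 156, 153, 193, 194, 195, 195, 195, 196, 195, 194, 196, 193, 195, 195, 196, 196, 196, 197, 198, 178, 151, 138, 124, 129, 128, 129, 128, 128, 128, 127]
180 [129, 130, 130, 130, 129, 128, 128, 128, 149, 156, 153, 171, 191, 196, 196, 195, 194, 194, 192, 199, 194, 194, 195, 195, 196, 195, 197, 196, 189, 158, 138, 125, 126, 128, 129, 128, 130, 128, 126, 129]
195 [129, 130, 129, 126, 127, 130, 127, 121, 147, 155, 163, 189, 194, 193, 191, 192, 192, 190, 197, 194, 192, 196, 196, 194, 193, 194, 194, 188, 160, 144, 127, 125, 126, 127, 130, 128, 128, 127, 130, 128]
210 [128, 128, 127, 127, 127, 128, 97, 139, 155, 151, 178, 190, 192, 190, 191, 192, 188, 191, 192, 191, 191, 193, 192, 194, 193, 189, 188, 166, 141, 124, 126, 125, 128, 129, 130, 128, 127, 128, 126, 129]
225 [109, 110, 107, 109, 108, 108, 106, 125, 149, 157, 188, 189, 190, 187, 188, 188, 187, 192, 187, 191, 191, 190, 189, 189, 188, 186, 166, 138, 125, 123, 124, 127, 130, 127, 126, 125, 127, 126, 127, 128]
```

>>> {"api": "drive_tool", "payload": {"motion": [[0,4,20,0],[0,4,25,-1],[0,4,25,0],[0,0,0,0],[0,0,0,0],[0,0,0,0]]}}

```text
clock: 10.78
position: [498.0, -164.1, 214.3]
ee_rot: [0.706, 0.053, -0.705, 0.053]
contact_force: [-0.1, 0.7, -3.0]
gripper_width: 26.1
```

```bash
python3 - <<'E'
from h import *
s=arm.read_state();im=arm.get_image("wrist");cv2.imwrite("pics/w7.png",im[...,::-1])
import json;json.dump({k:list(map(float,s[k])) for k in("position","ee_rot")},open("w7.json","w"))
cv2.imwrite("pics/w7v.png",cv2.resize(im[70:250,220:400,::-1],None,fx=3.3,fy=3.3,interpolation=3))
print(s["position"],s["contact_force"],s["gripper_width"],s["clock"],R.from_quat(s["ee_rot"]).as_matrix().round(3))
print([onz("top",85+705/3,165+y/3,z).round(1) for y,z in((230,54),(245,54),(255,20))])
E
```

```text
[ 498.04942727 -164.09937771  214.29820951] [-0.14229426  0.6618524  -3.01779956] 26.060095677837094 10.7833 [[ 0.002  0.149 -0.989]
 [-0.    -0.989 -0.149]
 [-1.     0.    -0.001]]
[array([ 479.5, -215.3,   54. ]), array([ 464.5, -215.5,   54. ]), array([ 451.7, -222.3,   20. ])]
```

View pics/w7v.png

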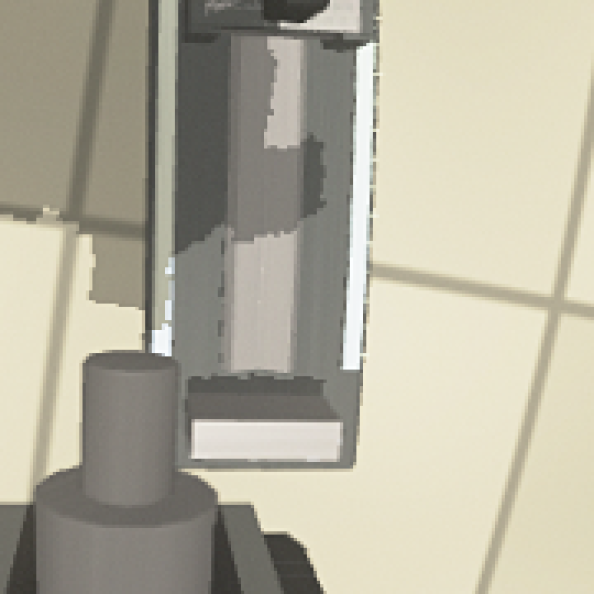

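The fixed jaw and cradle are now clear. In the crop, the jaw's top front edge runs (192,420) to (342,420), the cradle's near end is at y≈372, and the cradle spans x from 230 to 295.

```bash
python3 - <<'E'
from h import *
import json;s={k:np.array(v) for k,v in json.load(open("w7.json")).items()}
f=lambda a,b,z:wonz(220+a/3.3,70+b/3.3,z,s)[:2].round(1)
print("jaw front top",f(192,420,54),f(342,420,54),"back",f(190,461,54),f(342,461,54))
print("cradle near end",f(230,372,30),f(293,372,30))
print("base near",f(355,467,20), "rails L",f(163,40,22),f(160,330,22),"R",f(366,60,22),f(351,365,22))
print("jaw carriage face",f(190,38,30),f(362,42,30))
az=s["position"][2]+6.6
print("tip",f(131,356,az+7),"shoulder",f(126,470,az+14),"spig base",f(127,500,az+7))
g=cv2.imread("pics/w7.png",0)
for v in(85,92,140,155,170,180):print(v,g[v,284:316].tolist())
E
```

```text
jaw front top [ 476.4 -190.5] [ 483.7 -239.4] back [ 462.5 -192.2] [ 469.8 -242.4]
cradle near end [ 488.5 -203.4] [ 491.9 -225.2]
base near [ 457.7 -257.7] rails L [ 596.7 -163.3] [ 497.8 -177.7] R [ 602.6 -233. ] [ 495.9 -247.3]
jaw carriage face [ 598.  -171.7] [ 607.5 -228.8]
tip [ 533.6 -160.3] shoulder [ 519.9 -161.7] spig base [ 513.  -162.9]
85 [82, 83, 82, 81, 79, 89, 112, 110, 110, 123, 124, 123, 124, 125, 128, 125, 126, 132, 136, 179, 188, 188, 187, 189, 192, 191, 184, 162, 140, 126, 120, 123]
92 [83, 83, 83, 81, 82, 91, 108, 110, 114, 125, 125, 125, 127, 125, 127, 126, 126, 125, 122, 162, 191, 189, 188, 189, 190, 189, 195, 142, 143, 120, 121, 124]
140 [117, 125, 124, 124, 129, 147, 151, 119, 123, 126, 127, 126, 124, 124, 123, 122, 127, 146, 140, 124, 143, 182, 136, 134, 160, 175, 144, 132, 122, 122, 123, 126]
155 [125, 127, 129, 106, 133, 148, 144, 176, 186, 184, 185, 183, 184, 183, 183, 188, 184, 187, 188, 187, 186, 187, 186, 184, 185, 142, 142, 125, 125, 123, 126, 130]
170 [127, 132, 104, 125, 146, 144, 164, 181, 184, 185, 183, 183, 184, 183, 186, 183, 185, 188, 185, 186, 187, 184, 185, 190, 144, 147, 125, 124, 127, 126, 130, 133]
180 [129, 128, 131, 139, 147, 149, 172, 186, 186, 185, 185, 185, 185, 186, 187, 185, 184, 188, 186, 184, 186, 186, 186, 171, 148, 131, 126, 126, 127, 128, 132, 131]
```

>>> {"api": "drive_tool", "payload": {"motion": [[0,20,-7,0],[0,27.7,-7.7,0],[30,0,0,0],[30,0,0,0],[30,0,0,0],[30,0,0,0],[20,0,0,0],[0,0,0,0],[0,0,0,0],[0,0,0,0]]}}

```text
clock: 11.67
position: [520.8, -209.8, 75.1]
ee_rot: [0.706, 0.052, -0.704, 0.053]
contact_force: [1.3, -0.6, -1.8]
gripper_width: 25.7
```

```bash
python3 - <<'E'
from h import *
s=arm.read_state();print(s["position"],s["contact_force"],s["wrist_torque"],R.from_quat(s["ee_rot"]).as_matrix().round(3))
im=arm.get_image("wrist");cv2.imwrite("pics/w8.png",im[...,::-1])
cv2.imwrite("pics/w8v.png",cv2.resize(im[100:340,160:360,::-1],None,fx=2.5,fy=2.5,interpolation=3))
E
```

```text
[ 520.84859202 -209.80341914   75.10824276] [ 1.27988234 -0.55015708 -1.79454085] [ 0.01432129 -0.09678292 -0.00056849] [[ 0.003  0.149 -0.989]
 [-0.001 -0.989 -0.149]
 [-1.     0.001 -0.003]]
```

View pics/w8v.png

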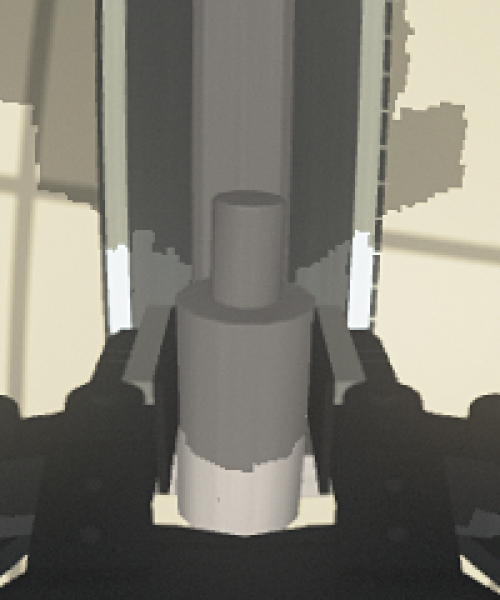

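>>> {"api": "drive_tool", "payload": {"motion": [[12,0,0,-1.2],[12,0,0,0],[8,0,0,0],[4,0,0,0],[2,0,0,0],[0,0,0,0],[0,0,0,0]]}}

```text
clock: 12.3
position: [519.5, -209.8, 36.5]
ee_rot: [0.705, 0.06, -0.704, 0.06]
contact_force: [0.1, 0.1, -3.3]
gripper_width: 25.6
```

>>> {"api": "drive_tool", "payload": {"motion": [[1,0,0,0],[1,0,0,0],[0.5,0,0,0],[0,0,0,0],[0,0,0,0]]}}

```text
clock: 12.72
position: [519.2, -209.7, 33.8]
ee_rot: [0.705, 0.06, -0.704, 0.06]
contact_force: [-0.6, -0.3, 0.6]
gripper_width: 25.8
```

>>> {"api": "drive_tool", "payload": {"motion": [[0,0,0,0],[0,0,0,0],[0,0,0,0],[0,0,0,0],[0,0,0,0]], "grip": 46}}

```text
clock: 13.13
position: [519.1, -209.8, 33.4]
ee_rot: [0.705, 0.06, -0.704, 0.06]
contact_force: [0.8, -0.8, 0.6]
gripper_width: 46.0
```

>>> {"api": "drive_tool", "payload": {"motion": [[-5,0,0,0],[-15,0,0,0],[-25,0,0,0],[-25,0,0,0],[-25,0,0,0],[0,0,0,0],[0,0,0,0],[0,0,0,0]]}}

```text
clock: 13.8
position: [518.4, -209.6, 128.2]
ee_rot: [-0.704, -0.06, 0.705, -0.059]
contact_force: [0.2, 0.2, -0.1]
gripper_width: 46.3
```

```bash
python3 - <<'E'
from h import *
s=arm.read_state();im=arm.get_image("wrist");cv2.imwrite("pics/w9.png",im[...,::-1])
print(s["position"],s["contact_force"],R.from_quat(s["ee_rot"]).as_matrix().round(3))
g=cv2.cvtColor(im,7)
for v in range(150,300,8):
    r=g[v,200:320].astype(int);d=np.abs(np.diff(r));e=np.where(d>18)[0]
    print(v,(e+200).tolist())
E
```

```text
[ 518.41441341 -209.55262728  128.16627617] [ 0.19566173  0.21544016 -0.11019856] [[-0.     0.168 -0.986]
 [ 0.    -0.986 -0.168]
 [-1.    -0.001  0.   ]]
150 [211, 213, 214, 221, 294, 301, 302, 304]
158 [211, 213, 214, 221, 293, 294, 300, 301, 303, 305, 307]
166 [211, 213, 214, 216, 220, 221, 293, 300, 301, 302, 303]
174 [211, 212, 213, 214, 220, 221, 224, 234, 279, 281, 283, 292, 293, 299, 300, 301, 302]
182 [211, 213, 214, 220, 221, 291, 292, 299, 300, 301, 302]
190 [211, 213, 214, 220, 221, 244, 291, 292, 298, 299, 301]
198 [211, 213, 214, 220, 221, 291, 298, 299, 300]
206 [211, 213, 214, 220, 221, 290, 291, 297, 298, 299, 300]
214 [211, 213, 214, 220, 221, 290, 297, 299]
222 [211, 212, 228, 238, 239, 271, 272, 278, 298, 299]
230 [204, 212, 239, 297, 298, 301, 302, 309]
238 [201, 212, 245, 265, 297, 301, 312]
246 [213, 214, 224, 284, 285, 296, 297, 300, 301, 316]
254 [212, 213, 214, 223, 224, 284, 294, 295, 299, 300, 301]
262 [212, 213, 300, 301, 318]
270 [210, 211, 302, 303]
278 [208, 209, 304, 305, 306]
286 [206, 307, 308]
294 [203, 204, 309, 310]
```

By the edge numbers, the released shaft sits on the cradle's centre line: body centre at column 254 against about 254.4 for the rails, spigot 255 against 255.3. Next is the thumb grip.

>>> {"api": "drive_tool", "payload": {"motion": [[0,0,0,1.2],[0,0,-20,0],[0,0,-30,0],[0,-1,-30,0],[0,0,-17.5,0],[0,0,0,0],[0,0,0,0],[0,0,0,0]]}}

```text
clock: 14.52
position: [614.0, -194.2, 127.0]
ee_rot: [-0.704, -0.052, 0.706, -0.052]
contact_force: [-0.9, -0.1, 0.4]
gripper_width: 45.7
```

```bash
python3 - <<'E'
from h import *
s=arm.read_state();im=arm.get_image("wrist")
print(s["position"],s["contact_force"],R.from_quat(s["ee_rot"]).as_matrix().round(3))
o=np.zeros((480,780,3),np.uint8);o[:,:]=0
a=cv2.imread("pics/w9.png")[130:320,180:340];o[:475,:400]=cv2.resize(a,(400,475),interpolation=3)
b=im[130:340,180:340,::-1];o[:,410:776]=cv2.resize(b,(366,480),interpolation=3)
cv2.imwrite("pics/w10v.png",o)
print("expected grip top centre",wpix((614.8,-194.5,91),s))
E
```

```text
[ 614.0372599  -194.23973884  126.99092249] [-0.9148823  -0.139425    0.39138087] [[-0.003  0.147 -0.989]
 [ 0.    -0.989 -0.147]
 [-1.    -0.001  0.003]]
expected grip top centre (np.float64(257.05504498907936), np.float64(213.82954563439858))
```

View pics/w10v.png

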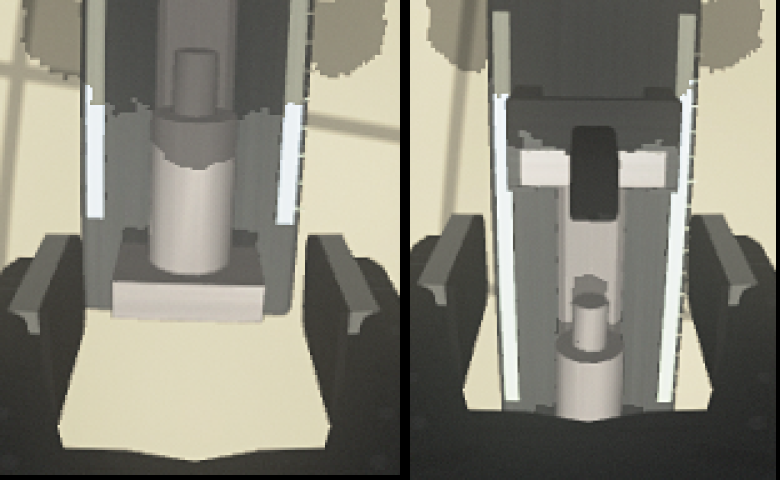

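In the last picture, the left panel shows the shaft square in the V, just short of the fixed jaw. The right panel shows the thumb grip slightly right of the tool's centre, from (573,127) to (617,220).

```bash
python3 - <<'E'
from h import *
s=arm.read_state()
f=lambda a,b,z:wonz(180+(a-410)/2.2875,130+b/2.2875,z,s)[:2].round(1)
print("far top",f(575,127,91),f(614,127,91),"near top?",f(572,218,91),f(617,218,91),"near bot",f(572,218,55),f(617,218,55))
print("carriage top near edge 55",f(520,186,55),f(667,186,55),"far",f(520,150,55), f(510,98,55),f(678,98,55))
s2=s
print("tip z47",f(590,296,47),"shoulder",f(588,330,54))
E
```

```text
far top [ 632.6 -188.9] [ 634.2 -199.3] near top? [ 606.1 -191.8] [ 608.  -204.4] near bot [ 591.4 -193.2] [ 593.7 -208.3]
carriage top near edge 55 [ 600.2 -174.3] [ 607.5 -223.1] far [ 612.8 -172.8] [ 629.7 -167.4] [ 637.8 -221.2]
tip z47 [ 558.  -204.5] shoulder [ 547.4 -205.3]
```

>>> {"api": "drive_tool", "payload": {"motion": [[0,2,-1.5,0],[20,0,0,0],[20,0,0,0],[15,0,0,0],[7,0,0,0],[3,0,0,0],[0,0,0,0],[0,0,0,0]]}}

```text
clock: 15.23
position: [617.5, -196.3, 64.4]
ee_rot: [0.706, 0.052, -0.705, 0.053]
contact_force: [-0.3, 0.2, 0.8]
gripper_width: 45.9
```

>>> {"api": "drive_tool", "payload": {"motion": [[0,0,0,0],[0,0,0,0],[0,0,0,0],[0,0,0,0],[0,0,0,0],[0,0,0,0],[0,0,0,0]], "grip": 8}}

```text
clock: 15.82
position: [617.5, -195.8, 64.4]
ee_rot: [0.706, 0.052, -0.705, 0.052]
contact_force: [-1.1, 2.9, 6.6]
gripper_width: 13.0
```

>>> {"api": "drive_tool", "payload": {"motion": [[0,0,2,0],[0,0,4,0],[0,0,5,0],[0,0,5,0],[0,0,5,0],[0,0,5,0],[0,0,5,0],[0,0,3,0],[0,0,2,0],[0,0,0,0]]}}

```text
clock: 16.65
position: [582.1, -200.6, 64.4]
ee_rot: [0.706, 0.053, -0.704, 0.052]
contact_force: [0.3, 5.8, 5.9]
gripper_width: 12.9
```

>>> {"api": "drive_tool", "payload": {"motion": [[0,0,1,0],[0,0,1,0],[0,0,1,0],[0,0,1,0],[0,0,1,0],[0,0,1,0],[0,0,0,0]]}}

```text
clock: 17.23
position: [576.6, -201.4, 64.4]
ee_rot: [0.706, 0.053, -0.704, 0.052]
contact_force: [1.4, 6.1, 6.1]
gripper_width: 12.8
```

>>> {"api": "drive_tool", "payload": {"motion": [[0,0,1,0],[0,0,1,0],[0,0,1,0],[0,0,1,0],[0,0,1,0],[0,0,1,0],[0,0,0,0]]}}

```text
clock: 17.82
position: [570.7, -202.2, 64.4]
ee_rot: [0.706, 0.053, -0.704, 0.052]
contact_force: [1.1, 7.0, 5.6]
gripper_width: 12.8
```

>>> {"api": "drive_tool", "payload": {"motion": [[0,0,0.5,0],[0,0,0.5,0],[0,0,0.5,0],[0,0,0.5,0],[0,0,0,0]]}}

```text
clock: 18.23
position: [568.8, -202.4, 64.4]
ee_rot: [0.706, 0.053, -0.704, 0.052]
contact_force: [0.8, 6.7, 5.8]
gripper_width: 13.0
```

>>> {"api": "drive_tool", "payload": {"motion": [[0,0,0.5,0],[0,0,0.5,0],[0,0,0.5,0],[0,0,0.5,0],[0,0,0.5,0],[0,0,0.5,0],[0,0,0,0]]}}

```text
clock: 18.82
position: [566.6, -202.8, 64.4]
ee_rot: [0.707, 0.053, -0.703, 0.052]
contact_force: [2.0, 6.7, 5.4]
gripper_width: 12.9
```

>>> {"api": "drive_tool", "payload": {"motion": [[0,0,0.5,0],[0,0,0.5,0],[0,0,0.5,0],[0,0,0,0]]}}

```text
clock: 19.15
position: [565.3, -202.9, 64.4]
ee_rot: [0.707, 0.053, -0.703, 0.052]
contact_force: [3.1, 8.0, 5.6]
gripper_width: 12.9
```

>>> {"api": "drive_tool", "payload": {"motion": [[0,0,0.5,0],[0,0,0.5,0],[0,0,0,0]]}}

```text
clock: 19.4
position: [564.3, -203.1, 64.5]
ee_rot: [0.707, 0.053, -0.703, 0.052]
contact_force: [2.6, 7.5, 5.3]
gripper_width: 13.0
```

>>> {"api": "drive_tool", "payload": {"motion": [[0,0,0.5,0],[0,0,0.5,0],[0,0,0,0]]}}

```text
clock: 19.65
position: [563.6, -203.2, 64.5]
ee_rot: [0.707, 0.053, -0.703, 0.052]
contact_force: [3.1, 7.8, 4.5]
gripper_width: 12.9
```

>>> {"api": "drive_tool", "payload": {"motion": [[0,0,0.4,0],[0,0,0.4,0],[0,0,0,0]]}}

```text
clock: 19.9
position: [563.6, -203.2, 64.5]
ee_rot: [0.708, 0.053, -0.702, 0.053]
contact_force: [4.6, 7.6, 3.7]
gripper_width: 12.8
```

>>> {"api": "drive_tool", "payload": {"motion": [[0,0,0.4,0],[0,0,0.4,0],[0,0,0,0]]}}

```text
clock: 20.15
position: [563.6, -203.2, 64.5]
ee_rot: [0.708, 0.053, -0.702, 0.053]
contact_force: [6.7, 8.4, 1.9]
gripper_width: 12.9
```

>>> {"api": "drive_tool", "payload": {"motion": [[0,0,0.5,0],[0,0,0.5,0],[0,0,0,0],[0,0,0,0]]}}

```text
clock: 20.48
position: [563.6, -203.2, 64.5]
ee_rot: [0.709, 0.053, -0.701, 0.053]
contact_force: [8.2, 8.1, 1.0]
gripper_width: 12.9
```

>>> {"api": "drive_tool", "payload": {"motion": [[0,0,0,0],[0,0,0,0],[0,0,0,0],[0,0,0,0],[0,0,0,0]], "grip": 46}}

```text
clock: 20.9
position: [557.8, -205.2, 63.0]
ee_rot: [-0.705, -0.052, 0.706, -0.052]
contact_force: [0.2, -0.7, 0.8]
gripper_width: 45.9
```

>>> {"api": "drive_tool", "payload": {"motion": [[-10,0,0,0],[-20,0,0,0],[-30,0,0,0],[-30,0,-20,0],[-30,0,-30,0],[0,0,-30,0],[0,0,-20,0],[0,0,0,0],[0,0,0,0]]}}

```text
clock: 21.65
position: [657.0, -189.9, 182.5]
ee_rot: [-0.705, -0.053, 0.705, -0.052]
contact_force: [-0.1, 0.5, -0.4]
gripper_width: 45.7
```

```bash
python3 - <<'E'
from h import *
s=arm.read_state();im=arm.get_image("wrist");cv2.imwrite("pics/fin.png",im[...,::-1])
print(s["position"],s["contact_force"],s["clock"])
g=cv2.cvtColor(im,7)
A=np.array([480,-215.]);u=np.array([.9892,.1465]);n=np.array([-.1465,.9892])
# intensity along caliper axis at several heights
for z in(54,47,40):
    print(z,[(t,int(g[int(round(q[1])),int(round(q[0]))])) for t in range(-20,110,4) for q in [wpix((*(A+u*t),z),s)] if 0<q[1]<383])
for t in(15,30,45,60):
    print("cross",t,[(k,int(g[int(round(q[1])),int(round(q[0]))])) for k in range(-24,25,2) for q in [wpix((*(A+u*t+n*k),47),s)] if 0<q[1]<383])
E
```

```text
[ 657.0131748  -189.94647114  182.52723023] [-0.14256177  0.45313337 -0.35977614] 21.65
54 [(-20, 41), (-16, 41), (-12, 39), (-8, 41), (-4, 38), (0, 46), (4, 42), (8, 44), (12, 44), (16, 44), (20, 47), (24, 199), (28, 188), (32, 189), (36, 188), (40, 188), (44, 188), (48, 62), (52, 57), (56, 62), (60, 61), (64, 63), (68, 58), (72, 51), (76, 53), (80, 55), (84, 55), (88, 54), (92, 71), (96, 82), (100, 102), (104, 120), (108, 120)]
47 [(-20, 38), (-16, 40), (-12, 41), (-8, 41), (-4, 44), (0, 43), (4, 45), (8, 46), (12, 46), (16, 44), (20, 189), (24, 188), (28, 188), (32, 188), (36, 191), (40, 194), (44, 54), (48, 60), (52, 63), (56, 61), (60, 64), (64, 54), (68, 57), (72, 54), (76, 54), (80, 54), (84, 55), (88, 73), (92, 81), (96, 99), (100, 121), (104, 123), (108, 123)]
40 [(-20, 41), (-16, 43), (-12, 44), (-8, 42), (-4, 46), (0, 47), (4, 45), (8, 45), (12, 84), (16, 188), (20, 190), (24, 188), (28, 187), (32, 191), (36, 144), (40, 57), (44, 61), (48, 63), (52, 61), (56, 64), (60, 54), (64, 57), (68, 54), (72, 54), (76, 54), (80, 55), (84, 73), (88, 81), (92, 99), (96, 121), (100, 119
[... 435 characters left out ...]
88), (0, 188), (2, 186), (4, 186), (6, 176), (8, 170), (10, 158), (12, 123), (14, 107), (16, 109), (18, 110), (20, 110), (22, 108), (24, 110)]
cross 45 [(-24, 112), (-22, 110), (-20, 112), (-18, 112), (-16, 108), (-14, 100), (-12, 140), (-10, 152), (-8, 85), (-6, 55), (-4, 58), (-2, 59), (0, 57), (2, 58), (4, 56), (6, 51), (8, 169), (10, 158), (12, 122), (14, 110), (16, 111), (18, 112), (20, 113), (22, 111), (24, 112)]
cross 60 [(-24, 114), (-22, 112), (-20, 114), (-18, 114), (-16, 112), (-14, 108), (-12, 102), (-10, 101), (-8, 56), (-6, 65), (-4, 64), (-2, 64), (0, 64), (2, 64), (4, 63), (6, 59), (8, 97), (10, 101), (12, 99), (14, 111), (16, 112), (18, 112), (20, 111), (22, 110), (24, 114)]
```

```bash
python3 - <<'E'
from h import *
s=arm.read_state();im=arm.get_image("wrist");g=cv2.cvtColor(im,7)
A=np.array([480,-215.]);u=np.array([.9892,.1465]);n=np.array([-.1465,.9892])
for k in(-20,20):
    print(k,[(t,int(g[int(round(q[1])),int(round(q[0]))])) for t in range(56,112,2) for q in [wpix((*(A+u*t+n*k),55),s)] if 0<q[1]<383])
t=arm.get_image("top");a=cv2.imread("pics/top0.png",0);b=cv2.cvtColor(t,7)
d=cv2.absdiff(a,b)[120:260,85:245];print("tote diff >40 px:",np.argwhere(d>40)[::8,:].tolist()[:40])
E
```

```text
-20 [(56, 110), (58, 112), (60, 114), (62, 114), (64, 115), (66, 113), (68, 114), (70, 105), (72, 193), (74, 195), (76, 195), (78, 192), (80, 194), (82, 197), (84, 129), (86, 115), (88, 118), (90, 120), (92, 117), (94, 118), (96, 116), (98, 118), (100, 83), (102, 70), (104, 73), (106, 71), (108, 71), (110, 73)]
20 [(56, 113), (58, 110), (60, 111), (62, 112), (64, 113), (66, 111), (68, 113), (70, 110), (72, 194), (74, 194), (76, 194), (78, 190), (80, 186), (82, 196), (84, 165), (86, 114), (88, 119), (90, 118), (92, 117), (94, 118), (96, 118), (98, 117), (100, 104), (102, 78), (104, 74), (106, 70), (108, 75), (110, 71)]
tote diff >40 px: [[10, 154], [12, 154], [15, 153], [17, 153], [19, 151], [20, 153], [22, 150], [23, 153], [25, 147], [26, 149], [27, 154], [29, 148], [30, 149], [31, 148], [31, 159], [32, 156], [33, 155], [34, 150], [35, 148], [36, 147], [37, 149], [38, 149], [39, 152], [41, 147], [42, 149], [43, 151], [44, 147], [45, 149], [47, 148], [49, 151], [53, 154], [54, 157], [64, 96], [66, 78], [67, 159], [69, 79], [70, 92], [74, 158], [78, 157], [79, 159]]
```

```bash
python3 -c "
from bench import arm
arm.job_done();print(arm.read_state()['clock'])"
```

```text
the job is handed in; nothing more can be done
the job is handed in; nothing more can be done
```

The stepped shaft is in the V-cradle, released and nipped between both jaws, and the job is handed in at about 22 s of the 67 s allowed. The hand-in gives no verdict, so the result rests on my own checks below.

**How it was done:** The interface can't lean the tool, so I kept the gripper on the far side of the bar. I dragged the shaft out along the tote floor by its spigot, then by its body. From there I regripped the body, lifted it clear beside the bar and laid it in the V with its plain end towards the fixed jaw. I then pinched the thumb grip and slid the jaw up slowly.

**Last checks:**
- **Nip:** The jaw stopped dead, with about 8 N measured at the wrist. From the picture the opening is about 70–71 mm; from the jaw's travel it is about 70.5 mm. Both are within the 68–71.5 mm limits, but the picture is only good to about 2 mm.
- **Shaft:** It is centred on the cradle axis, seen square in the V before the jaw closed. The fingers are clear of it.
- **Other parts:** The gripper never took hold of another part. I compared the top view before and after only by brightness, and the few changes listed fell near the tote's caliper-side end and around the shafts. I took them to be shadows and the removed shaft, but did not confirm each part. I did not check the beaker, cup and weight separately; the arm never went near them.

**Disagreements:**
- My first guess for the fixed jaw, from the base outline, was about 15 mm off; the closer wrist view corrected it before placing.
- The gripper reads about 2–3 mm under the true width when it holds something.
- The tool sprang about 6 mm towards the fixed jaw when it let go of the thumb grip. That is the closing direction, and the opening measured afterwards was still about 70–71 mm.

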